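Reset the peak pointer of the grip-strength meter

ROBOT

A 6-joint arm with a two-finger parallel gripper is mounted at the origin on the work surface. World frame = base frame: x ahead of the robot, y to its left, z up, the work surface at z = 0. Lengths are in m, angles in rad, forces in N, time in s.
With the tool pointing down it reaches from about 0.4 to 0.925 m from the base axis. Payload 3.4 kg.
Tool frame: the origin (TCP) lies between the finger pads; the fingertips stand 25 mm ahead of it and the grasp point (between the pads) lies 6 mm ahead of it (robot.tcp_to_tips is the distance from the TCP to the fingertips, in m); z points along the fingers, y is the line along which they close (so a half turn about z gives the same grasp; the last joint's range is limited). The gripper opens to 85 mm and grips with 20 to 120 N. Pads are 22 mm wide; open, the fingers measure 114 mm over their backs; the gripper's body (76 mm by 85 mm) begins 54 mm behind the grasp point. The pads swing forward as they close: fully open they stand 13 mm farther back than shut.
Start: joints at [1.25, 0.307, 1.506, -0, 1.328, -0.073], TCP at [0.14, 0.558, 0.256] pointing down, gripper open.
Joint ranges: [-3.12, 3.12], [-1.05, 2.28], [0.14, 2.33], [-1.42, 4.57], [0.1, 2.73], [-2.68, 2.68]. Speed limits (rad/s): [2.57, 2.57, 3.14, 3.14, 3.14, 3.14].

INTERFACE

Orientations are given as a rotation vector (axis times angle).
In Python, from cell import robot gives the robot as it stands.
- The arm moves only by the tool carry_out, never from a script. Its argument "moves" is text: rows parted by semicolons, each of 6 numbers parted by spaces: the shift along the tool's x, y, z in m, then the turn, a rotation vector about the tool's x, y, z in degrees. A call has 1 to 12 rows; each row shifts and turns the commanded pose from where the row before left it, along the tool's axes as they then stand; what a row does not reach is not made up. A row lasts 1/8 s, in which the tool goes at most 62.5 mm and 10.7 degrees, less where a joint would pass 70% of its speed; a pose out of reach is approached as far as the arm can. A call is refused whole if a number of a shift passes 0.0625 or a number of a turn 10.7, either way. A call with a gripper value outside its range is refused whole. "gripper" is the finger opening in m, from 0 to 0.0854, set as the call begins (left out, the last holds). The fingers move at their own pace and stop on an object; "grip_force" is the grip in N (left out, the last holds). Time passes only in rows, so rows that do not move let the fingers close. It gives the time, the measured TCP pose, the force, the opening and the grip force at its end, in the units of the state.
- robot.sense(): the state, without advancing time (a new reading comes with each control period).
- robot.read_camera(name): name is "scene" or "top" or "wrist"; returns (picture, depth): 420x560x3 uint8, red, green, blue; 420x560 float32, m along the optical axis (not along the pixel's ray), 0 where there is no reading.
- robot.camera_params(name): a dict with "fov_y" (degrees; the focal length in pixels is half the picture's height over the tangent of half this angle, whatever the lens; pixels are square), "cx", "cy" (the principal point, pixels), "dist" ([k1, k2, p1, p2, k3] as OpenCV has them; the pictures are not rectified), "origin" and "rotation" of the camera in the world; the wrist camera has in their place "T_tool_cam" (4x4, takes a point from camera to tool coordinates, whose origin is the TCP and whose axes are the flange's). Camera axes: x right, y down, z forward; pixel columns grow to the right and rows downward; lengths in m; the calibration is good to about 2 mm. A picture is of the moment at which its call begins: read the wrist's pose just before it. camera_params takes no time and is no camera call.
- robot.sign_off(): hands the job in; it is judged then, once.
The state is a dict: "t": time; "q": joint angles; "dq": joint speeds; "tau": joint torques, N m; "tool_pos": TCP position; "ee_rot": TCP orientation; "ft_force": force on the tool from outside, world axes, zero at the start; "wrist_torque": the same for the moment, N m; "gripper_width": opening from 0.0 (shut) to 1.0 (fully open); "gripper_force": force on a finger pad.
Only numpy, scipy, OpenCV 4.12 (cv2) and the standard library are available. Lean on these libraries where they do the work, as an engineer would, in place of code of your own. Each camera call takes 0.05 s, during which the arm holds its last target. There are 200 camera calls.

TASK

The grip-strength meter (the dial with the squeeze handle) on the biology desk still shows the last pupil's peak. Turn the knob in the middle of its dial anticlockwise, back until the peak pointer is home at its zero stop, and let go. Leave the pointer of the other dial, the thermometer on the square wooden block, where it stands, and do not knock over the dropper bottle beside the meter.

Things in the scene. Friction and masses are not known exactly. Their poses are not given: they have to be found in the camera images.
- meter_grip (a point): Grip point on the axis of the meter's knob, 78 mm above the table. Turns with the knob: x along the grip bar to the pointer's tip, z up. Bar: black, 36 mm long, 12 thick, its top at 89 mm, on a collar 28 across, 7 high. White dial face at 50 mm, steel rim 110 across at 54. Fixed round aluminium case on a 245 x 124 grey board, steel U handle pointing away from the robot.
- meter_knob (a joint): Angle of the meter's knob and thin black pointer (tip 44 mm from the axis, along the bar), rad: 0 at the zero stop, a pin at the near left of the dial as seen from the robot; grows clockwise from above, to 4.71. Starts at 0.8 to 1.35: turn it anticlockwise by that much, in one grasp. Friction 0.05 N m, no spring, stays where left; the stop is firm.
- thermo_pointer (a point): Pointer tip of the other dial, a maximum thermometer left or right of the meter: same knob, dial and heights, but a brass case on a dark wooden block 130 x 130 mm, no handle. Fixed. The point turns with its knob: x outwards along the pointer, the knob's axis 44 mm back along -x, z up, 52 mm above the table.
- bottle: Small pale, translucent dropper bottle with a white nozzle, 32 mm across and 75 mm tall, standing loose on the desk on the left (+y) side of the meter, its axis about 100 mm from the knob's axis. Origin at the centre of its underside, z up.

How it is judged:
By the outcome, as a careful person would: the job done as asked, in the order asked, and still so for the second after the job is handed in, with the robot touching nothing.
It also fails if it takes over 29 s, if anything falls off the work surface, if the arm or the gripper's body presses on something with over 40 N, if the wrist force passes 120 N, or if a joint passes its speed limit or range.

## Working session

There is one attempt and no reset: what is moved stays moved. The work goes in short steps, Python scripts to look and compute and a tool call to move; the robot and the scene stay as the last step left them, time stands still between calls to the robot, and variables do not carry over. Pictures are saved under pics/ and viewed, at most 10 in all, crops included, and the job is handed in when it is done.

Besides the shell and the picture viewer there is one more tool, called as name(argument=value, ...) on one line, values as JSON. carry_out: Moves the arm, as the interface text tells. Its arguments: {"type":"object","properties":{"moves":{"type":"string"},"gripper":{"type":"number"},"grip_force":{"type":"number"}},"required":["moves"]}

```bash
mkdir -p pics; cat > h.py <<'E'
import numpy as np, cv2
from scipy.spatial.transform import Rotation as R
from cell import robot
def cam(name):
    s=robot.sense(); p=robot.camera_params(name); im,d=robot.read_camera(name)
    f=210/np.tan(np.radians(p["fov_y"])/2)
    K=np.array([[f,0,p["cx"]],[0,f,p["cy"]],[0,0,1]])
    if "origin" in p: o,Rm=np.array(p["origin"]),np.array(p["rotation"])
    else:
        T=np.array(p["T_tool_cam"]); Rt=R.from_rotvec(s["ee_rot"]).as_matrix()
        o=np.array(s["tool_pos"])+Rt@T[:3,3]; Rm=Rt@T[:3,:3]
    return dict(im=im,d=d,K=K,dist=np.array(p["dist"],float),o=o,R=Rm)
def onplane(c,px,z):
    u=cv2.undistortPoints(np.array(px,float).reshape(-1,1,2),c["K"],c["dist"]).reshape(-1,2)
    r=np.c_[u,np.ones(len(u))]@c["R"].T
    return c["o"]+r*((z-c["o"][2])/r[:,2])[:,None]
def topx(c,P):
    rv=cv2.Rodrigues(c["R"].T)[0]; t=-c["R"].T@c["o"]
    return cv2.projectPoints(np.array(P,float).reshape(-1,3),rv,t,c["K"],c["dist"])[0].reshape(-1,2)
def save(im,n): cv2.imwrite("pics/"+n,im[:,:,::-1])
E
python3 - <<'E'
from h import *
for n in("top","scene"):
    c=cam(n); save(c["im"],n+"0.png"); print(n,c["o"].round(3),c["R"].round(2).tolist(),c["K"][0,0])
s=robot.sense(); print({k:np.round(v,3) for k,v in s.items()})
E
```

```text
top [0.451 0.04  0.887] [-2.14, 2.19, -0.11] 390.1907343638459
scene [0.95  0.06  0.615] [-1.82, -1.84, 0.67] 386.7556681254197
{'t': np.float64(0.1), 'q': array([ 1.251,  0.308,  1.508, -0.   ,  1.328, -0.074]), 'dq': array([-0.   , -0.001, -0.003, -0.   , -0.002, -0.   ]), 'tau': array([ 1.0000e-03, -4.5853e+01, -2.5261e+01, -0.0000e+00,  6.0000e-03,
       -0.0000e+00]), 'tool_pos': array([0.14 , 0.557, 0.255]), 'ee_rot': array([-3.870e-01, -3.117e+00,  3.000e-03]), 'ft_force': array([ 0.654, -1.135,  0.146]), 'wrist_torque': array([0.008, 0.031, 0.035]), 'gripper_force': np.float64(0.0), 'gripper_width': np.float64(1.001)}
```

View pics/top0.png

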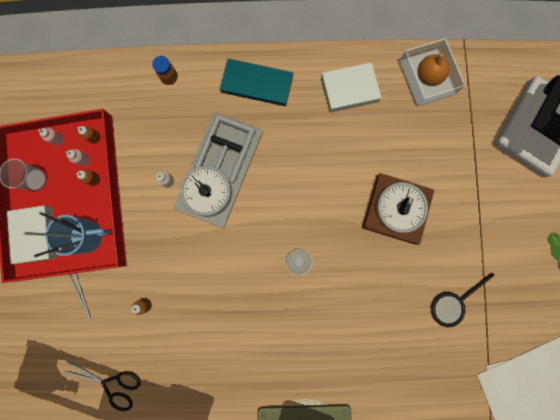

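View pics/scene0.png

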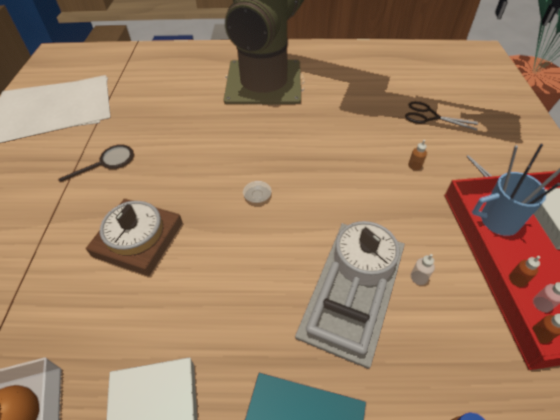

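The top view shows the meter's dial at (206,190), its grey board running to upper right, the pale bottle at (163,179) to its left, and the thermometer at (403,207) on its wooden block. The camera rotations are rotation vectors, so I fix that and measure from the top view.

```bash
sed -i 's/np.array(p\["rotation"\])$/R.from_rotvec(p["rotation"]).as_matrix()/' h.py
python3 - <<'E'
from h import *
c=cam("top"); im=c["im"]; 
hsv=cv2.cvtColor(im,cv2.COLOR_RGB2HSV)
m=((hsv[...,1]<45)&(hsv[...,2]>165)).astype(np.uint8)
cs,_=cv2.findContours(m,cv2.RETR_EXTERNAL,cv2.CHAIN_APPROX_NONE)
for k in cs:
    if cv2.contourArea(k)<60: continue
    (x,y),r=cv2.minEnclosingCircle(k)
    print((round(x),round(y)),round(r,1),cv2.contourArea(k),onplane(c,[[x,y]],.05)[0].round(3))
print("bottle top",onplane(c,[[163,179]],.06))
print(onplane(c,[[206,190],[403,207]],.05).round(4))
crop=im[100:235,140:290]; save(cv2.resize(crop,None,fx=5,fy=4.4*5/4.4 if 0 else 4.4,interpolation=cv2.INTER_CUBIC)[:600,:750],"crop0.png")
E
```

```text
(527, 378) 52.0 4767.5 [ 0.159 -0.48   0.05 ]
(28, 234) 32.0 1651.0 [0.494 0.602 0.05 ]
(402, 207) 22.1 1048.5 [ 0.534 -0.224  0.05 ]
(205, 190) 22.0 1355.5 [0.581 0.203 0.05 ]
(541, 157) 19.9 255.0 [ 0.64  -0.549  0.05 ]
(537, 86) 9.7 89.0 [ 0.808 -0.56   0.05 ]
(351, 85) 31.4 1764.0 [ 0.812 -0.125  0.05 ]
(431, 74) 26.9 385.0 [ 0.838 -0.31   0.05 ]
bottle top [[0.60634709 0.29279668 0.06      ]]
[[ 0.5814  0.201   0.05  ]
 [ 0.5341 -0.2254  0.05  ]]
```

View pics/crop0.png

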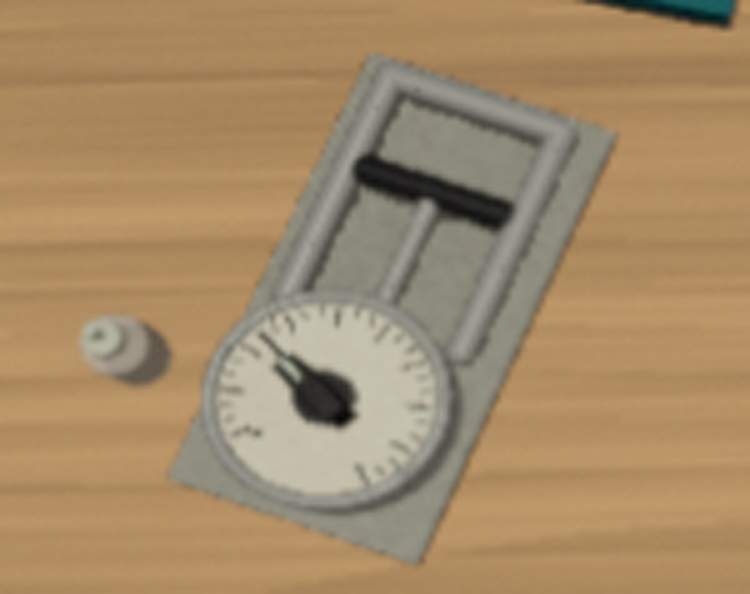

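The crop shows the pointer tip at about (193,176) in the top picture, around 40° heading in the world, with the zero pin at about (190,198). The knob is therefore at about 1.25 rad, at (0.581, 0.202). I move above it, then line tool x up with the bar: 126° about tool z keeps joint 6 in range for the later turn.

carry_out(moves="-0.0515 -0.0235 0 0 0 0;-0.0515 -0.0235 0 0 0 0;-0.0515 -0.0235 0 0 0 0;-0.0515 -0.0235 0 0 0 0;-0.0515 -0.0235 0 0 0 0;-0.0515 -0.0235 0 0 0 0;-0.0515 -0.0235 0 0 0 0;-0.0515 -0.0235 0 0 0 0;-0.0515 -0.0235 0 0 0 0;-0.0515 -0.0235 0 0 0 0;0 0 0 0 0 0", gripper=0.05)

```text
t: 1.52
tool_pos: [0.5857, 0.2009, 0.2555]
ee_rot: [0.394, 3.116, -0.001]
ft_force: [-0.4, 0.0, -0.1]
gripper_width: 0.583
gripper_force: 0.0
```

carry_out(moves="0 0 0 0 0 10.5;0 0 0 0 0 10.5;0 0 0 0 0 10.5;0 0 0 0 0 10.5;0 0 0 0 0 10.5;0 0 0 0 0 10.5;0 0 0 0 0 10.5;0 0 0 0 0 10.5;0 0 0 0 0 10.5;0 0 0 0 0 10.5;0 0 0 0 0 10.5;0 0 0 0 0 10.5")

```text
t: 3.02
tool_pos: [0.5812, 0.2046, 0.256]
ee_rot: [-2.956, -1.063, 0.002]
ft_force: [0.9, 0.1, 0.7]
gripper_width: 0.585
gripper_force: 0.0
```

carry_out(moves="0 0 0 0 0 0;0 0 0 0 0 0")

```text
t: 3.28
tool_pos: [0.5819, 0.2043, 0.2561]
ee_rot: [-2.951, -1.076, 0.001]
ft_force: [1.1, 0.0, -0.1]
gripper_width: 0.584
gripper_force: 0.0
```

```bash
python3 - <<'E'
from h import *
c=cam("wrist"); save(c["im"],"w1.png"); s=robot.sense()
Rt=R.from_rotvec(s["ee_rot"]).as_matrix()
print(s["t"],s["tool_pos"],Rt.round(3).tolist(),s["q"],c["o"])
print(topx(c,[[.581,.202,.05],[.606,.293,.06]]).round())
import pickle; pickle.dump(c,open("w1.pkl","wb"))
E
```

```text
3.325 [0.58204711 0.204198   0.25619597] [[0.766, 0.643, -0.0], [0.643, -0.766, 0.0], [-0.0, -0.0, -1.0]] [2.68871562e-01 3.65166366e-01 1.41571134e+00 1.30729229e-04
 1.36116979e+00 1.14111825e+00] [0.64333195 0.25651492 0.37437658]
[[282. 188.]
 [221. 106.]]
```

View pics/w1.png

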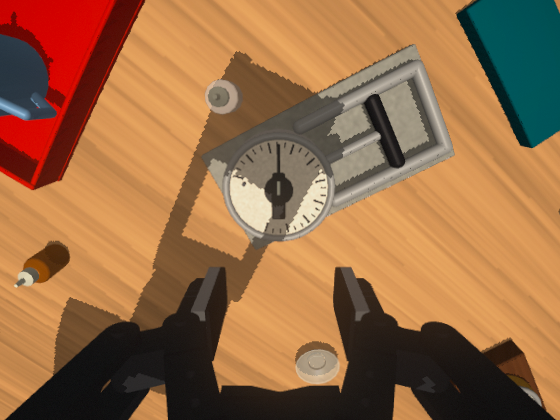

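The wrist view shows the dial centred at about (279,187), the pointer straight up to (278,143) along tool x, the bar below the centre, the bottle at (221,97), and the pin at about (241,183).

```bash
python3 - <<'E'
from h import *; import pickle
c=pickle.load(open("w1.pkl","rb")); im=c["im"]; g=cv2.cvtColor(im,cv2.COLOR_RGB2GRAY)
cir=cv2.HoughCircles(cv2.GaussianBlur(g,(3,3),0),cv2.HOUGH_GRADIENT,1,100,param1=80,param2=15,minRadius=46,maxRadius=60)
print(cir)
C=onplane(c,[cir[0,0,:2]],.053)[0]
# dark pixels: pointer rows
for r in list(range(140,172,4))+list(range(176,222,6)):
    xs=np.where(g[r,262:296]<50)[0]+262
    print(r,xs.min() if len(xs) else None,xs.max() if len(xs) else None,end="; ")
P=onplane(c,[[278.3,145],[279,166]],.052); print(P)
# bar from mean of dark blob at ~.089
ys,xs=np.where(g[165:225,262:296]<50); 
print("C",C)
d=P[0]-C; print("heading ptr",np.degrees(np.arctan2(d[1],d[0])),np.hypot(*d[:2]))
s=robot.sense(); Rt=R.from_rotvec(s["ee_rot"]).as_matrix()
print("tool shift to C", Rt.T@(C-s["tool_pos"]), "tool x heading",np.degrees(np.arctan2(Rt[1,0],Rt[0,0])))
pin=onplane(c,[[241,183]],.053)[0]-C; print("pin",np.degrees(np.arctan2(pin[1],pin[0])),np.hypot(*pin[:2]))
b=onplane(c,[[221,97]],.07)[0]; print("bottle",b,np.hypot(*(b-C)[:2]))
save(cv2.resize(im[120:255,210:350],None,fx=4.4,fy=4.4,interpolation=cv2.INTER_CUBIC),"w1c.png")
E
```

```text
[[[277.5 186.5  47.3]
  [432.5  98.5  58.3]]]
140 None None; 144 277 277; 148 277 292; 152 270 291; 156 278 279; 160 278 279; 164 278 279; 168 278 279; 176 273 284; 182 268 289; 188 265 292; 194 272 291; 200 272 287; 206 284 284; 212 283 284; 218 281 282; [[0.61124183 0.23144669 0.052     ]
 [0.59645626 0.218172   0.052     ]]
C [0.58032772 0.20651745 0.053     ]
heading ptr 38.882831358617274 0.03971333903775581
tool shift to C [ 0.00024811 -0.00281982  0.20319677] tool x heading 40.02238885494812
pin 124.40512121876539 0.03540276446376571
bottle [0.61286295 0.29636273 0.07      ] 0.09555477936780211
```

View pics/w1c.png

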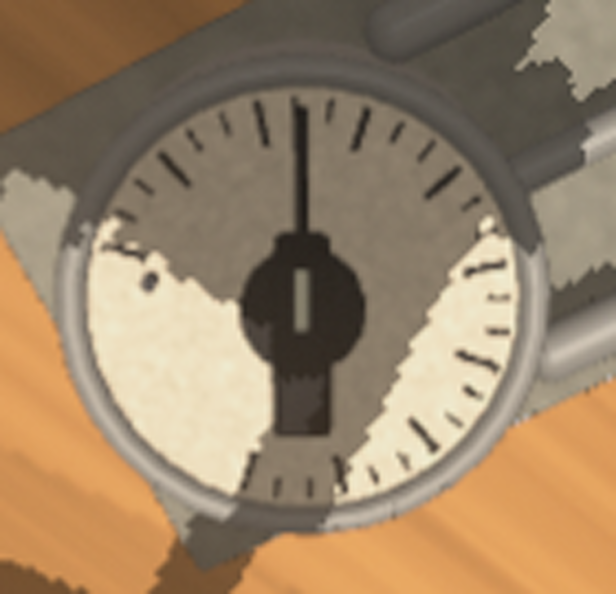

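The pointer and bar lie along tool x to within about 1°, and the knob is about 2 mm towards −y of the tool. I descend 171 mm and grip.

carry_out(moves="0 -0.002 0.03 0 0 0;0 0 0.04 0 0 0;0 0 0.04 0 0 0;0 0 0.03 0 0 0;0 0 0.016 0 0 0;0 0 0.01 0 0 0;0 0 0.005 0 0 0;0 0 0 0 0 0;0 0 0 0 0 0")

```text
t: 4.45
tool_pos: [0.5818, 0.2056, 0.0862]
ee_rot: [2.953, 1.071, 0.003]
ft_force: [0.1, -0.1, -0.3]
gripper_width: 0.587
gripper_force: 0.0
```

carry_out(moves="0 0 0 0 0 0;0 0 0 0 0 0;0 0 0 0 0 0;0 0 0 0 0 0;0 0 0 0 0 0", gripper=0, grip_force=25)

```text
t: 5.08
tool_pos: [0.5813, 0.2056, 0.0858]
ee_rot: [-2.953, -1.071, -0.001]
ft_force: [-1.6, 0.1, 5.2]
gripper_width: 0.132
gripper_force: 29.3
```

```bash
python3 - <<'E'
from h import *
s=robot.sense(); Rt=R.from_rotvec(s["ee_rot"]).as_matrix()
print(s["tool_pos"],"F tool",Rt.T@s["ft_force"],"M",s["wrist_torque"],s["gripper_width"]*85.4,s["gripper_force"],np.degrees(s["q"][5]))
E
```

```text
[0.58128261 0.20562927 0.08575549] F tool [-1.18274413 -1.05927983 -5.16780703] M [ 0.06734706  0.25300602 -0.0625047 ] 11.292262547780956 29.276051223278046 65.68061540924964
```

The bar is held (about 12 mm opening) with small side forces. I turn anticlockwise about 62°, then check.

carry_out(moves="0 0 0 0 0 -5;0 0 0 0 0 -8;0 0 0 0 0 -9;0 0 0 0 0 -9;0 0 0 0 0 -9;0 0 0 0 0 -9;0 0 0 0 0 -8;0 0 0 0 0 -5;0 0 0 0 0 0;0 0 0 0 0 0")

```text
t: 6.32
tool_pos: [0.5792, 0.2064, 0.0858]
ee_rot: [-1.978, -2.436, 0.002]
ft_force: [-5.5, 3.0, 9.8]
gripper_width: 0.137
gripper_force: 29.8
```

```bash
cat > st.py <<'E'
from h import *
s=robot.sense(); Rt=R.from_rotvec(s["ee_rot"]).as_matrix()
print(s["t"],s["tool_pos"].round(4),"F tool",(Rt.T@s["ft_force"]).round(2),"M",np.round(s["wrist_torque"],3),s["gripper_width"]*85.4,s["gripper_force"],"head",np.degrees(np.arctan2(Rt[1,0],Rt[0,0])), "q6",np.degrees(s["q"][5]),"tau6",s["tau"][5])
E
python3 st.py
```

```text
6.325 [0.5792 0.2064 0.0858] F tool [ 4.08 -4.75 -9.82] M [0.55  0.906 0.054] 11.721365756856299 29.796236157417297 head 101.85319048194954 q6 3.6725538917148457 tau6 0.033702871296554804
```

carry_out(moves="0 0 0 0 0 -3;0 0 0 0 0 -3;0 0 0 0 0 0;0 0 0 0 0 0")

```text
t: 6.82
tool_pos: [0.5789, 0.2063, 0.0857]
ee_rot: [-1.848, -2.536, 0.002]
ft_force: [-5.5, 3.5, 9.2]
gripper_width: 0.131
gripper_force: 29.9
```

```bash
python3 st.py
```

```text
6.825 [0.5789 0.2063 0.0857] F tool [ 5.   -4.2  -9.17] M [0.522 0.992 0.059] 11.22067248785467 29.859347641468048 head 107.8537689787222 q6 -2.32720704574251 tau6 0.03550037392415106
```

Only friction (0.06 N m) so far, at heading 107.9°. I go on in small steps until the stop shows in the torque.

carry_out(moves="0 0 0 0 0 -2;0 0 0 0 0 -1;0 0 0 0 0 0;0 0 0 0 0 0")

```text
t: 7.32
tool_pos: [0.5788, 0.2063, 0.0857]
ee_rot: [-1.78, -2.584, 0.002]
ft_force: [-7.0, 3.2, 9.1]
gripper_width: 0.135
gripper_force: 29.9
```

```bash
python3 st.py
```

```text
7.325 [0.5788 0.2063 0.0857] F tool [ 5.46 -5.42 -9.1 ] M [0.549 1.023 0.007] 11.560162563342718 29.891971349716187 head 110.85400455428486 q6 -5.3277818482850865 tau6 0.035777605371549726
```

carry_out(moves="0 0 0 0 0 -1;0 0 0 0 0 -1;0 0 0 0 0 0;0 0 0 0 0 0")

```text
t: 7.82
tool_pos: [0.5788, 0.2062, 0.0857]
ee_rot: [-1.737, -2.612, 0.002]
ft_force: [-6.0, 3.0, 10.5]
gripper_width: 0.134
gripper_force: 30.2
```

```bash
python3 st.py
```

```text
7.825 [0.5788 0.2062 0.0857] F tool [  5.15  -4.39 -10.43] M [ 0.474  1.031 -0.49 ] 11.445526572910925 30.19243150949478 head 112.75688100993386 q6 -7.262050683061642 tau6 -0.5184736847877502
```

At 112.8° the torque jumped to −0.5 N m, so the knob is against its zero stop, which agrees with the geometry. I release, lift and look.

carry_out(moves="0 0 0 0 0 0;0 0 0 0 0 0;0 0 0 0 0 0;0 0 0 0 0 0", gripper=0.05)

```text
t: 8.32
tool_pos: [0.5813, 0.2053, 0.0851]
ee_rot: [1.737, 2.618, -0.0]
ft_force: [-0.1, 0.3, 0.3]
gripper_width: 0.585
gripper_force: 0.0
```

carry_out(moves="0 0 -0.01 0 0 0;0 0 -0.02 0 0 0;0 0 -0.04 0 0 0;0 0 -0.05 0 0 0;0 0 -0.05 0 0 0;0 0 0 0 0 0;0 0 0 0 0 0")

```text
t: 9.2
tool_pos: [0.5809, 0.2053, 0.2557]
ee_rot: [1.737, 2.617, 0.001]
ft_force: [-0.1, -0.2, -0.6]
gripper_width: 0.588
gripper_force: 0.0
```

```bash
python3 st.py; python3 - <<'E'
from h import *
c=cam("wrist"); p=topx(c,[[.5795,.2055,.05]])[0].astype(int); print(p)
im=c["im"]; y0,x0=max(p[1]-110,0),max(p[0]-130,0)
save(cv2.resize(im[y0:y0+195,x0:x0+260],None,fx=3,fy=3,interpolation=cv2.INTER_CUBIC),"w2.png")
E
```

```text
9.2 [0.5809 0.2053 0.2557] F tool [-0.15 -0.21  0.6 ] M [-0.064  0.011 -0.037] 50.180030782981184 0.0 head 112.86037626494422 q6 -7.320448565516533 tau6 -7.524174861828214e-05
[279 186]
```

View pics/w2.png

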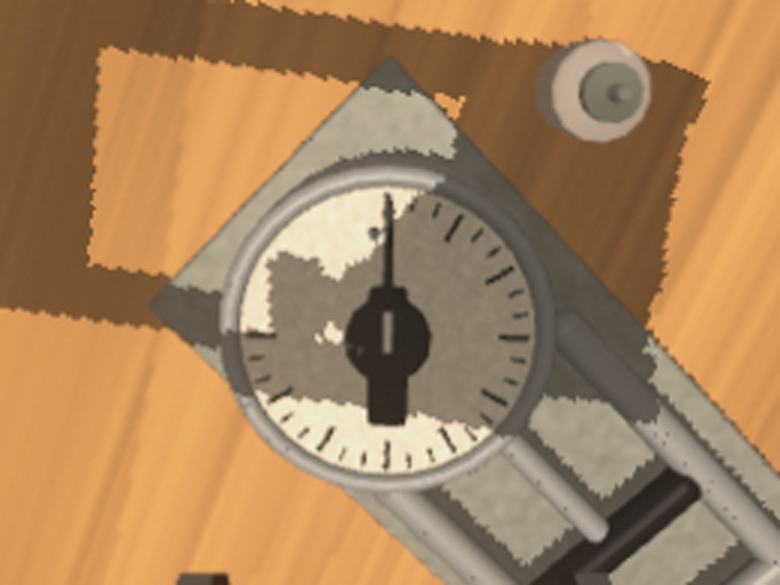

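The pointer now lies over the zero tick at (388,200), right beside the pin at (375,232). The bottle at (600,90) is still upright and the gripper is clear, so I hand in.

```bash
python3 -c "
from cell import robot
print(robot.sign_off())"
```

```text
the job is handed in; nothing more can be done
None
```

The meter's peak pointer is back at its zero stop and released, the bottle is still standing, the thermometer was not touched, and the job was handed in at about 9.3 s.

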